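Queue enamel inlay pieces through the gate of a sorting board

ROBOT

A 6-joint arm with a two-finger parallel gripper is mounted at the origin on the work surface. World frame = base frame: x ahead of the robot, y to its left, z up, the work surface at z = 0. Lengths are in m, angles in rad, forces in N, time in s.
With the tool pointing down it reaches from about 0.35 to 0.975 m from the base axis. Payload 4.9 kg.
Tool frame: the origin (TCP) lies between the finger pads; the fingertips stand 22 mm ahead of it and the grasp point (between the pads) lies 3 mm ahead of it; z points along the fingers, y is the line along which they close (so a half turn about z gives the same grasp; the last joint's range is limited). The gripper opens to 85 mm and grips with 20 to 120 N. Pads are 22 mm wide; open, the fingers measure 114 mm over their backs; the gripper's body (76 mm by 85 mm) begins 54 mm behind the grasp point. The pads swing forward as they close: fully open they stand 13 mm farther back than shut.
Start: joints at [-1.422, 0.053, 1.613, -0, 1.476, -0.119], TCP at [0.165, -0.603, 0.22] pointing down, gripper open.
Joint ranges: [-3.01, 3.01], [-1.01, 2.22], [0.06, 2.58], [-1.02, 4.17], [0.09, 2.62], [-3.14, 3.14]. Speed limits (rad/s): [2.57, 2.57, 3.14, 3.14, 3.14, 3.14].

INTERFACE

Orientations are given as a unit quaternion [w, x, y, z].
In Python, from plant import state, grab_frame, get_calibration, job_done, recognise, regions_of gives the robot as it stands.
- The arm moves only by the tool apply_moves, never from a script. Its argument "targets" is a list of rows, each an object with "translation": the shift along the tool's x, y, z normalised to -1 to 1, where 1 is 100 mm, a list of three; "twist": the turn about the tool's z normalised to -1 to 1, where 1 is 0.1 rad; "hand": the opening, from 0 (shut) to 1 (fully open). A call has 1 to 8 rows; each row shifts and turns the commanded pose from where the row before left it, along the tool's axes as they then stand; what a row does not reach is not made up. A row lasts 1/10 s, in which the tool goes at most 50 mm and 8.59 degrees, less where a joint would pass 70% of its speed; a pose out of reach is approached as far as the arm can. A call with a number of a shift or a turn outside -1 to 1 is refused whole. A call with a gripper value outside its range is refused whole. The fingers move at their own pace and stop on an object; the grip force is fixed at half the most. Time passes only in rows, so rows that do not move let the fingers close. It gives the time, the measured TCP pose, the force, the opening and the grip force at its end, in the units of the state.
- state(): the state, without advancing time (a new reading comes with each control period).
- grab_frame(name): name is "scene" or "top" or "wrist"; returns the picture (420x560x3 uint8, red, green, blue); there is no depth.
- get_calibration(name): a dict with "camera_matrix" (3x3 intrinsics, pixels), "pose" (4x4, takes a point from camera to world coordinates). Camera axes: x right, y up, looking along -z (the intrinsics and any distortion apply to the point x, -y, -z); pixel columns grow to the right and rows downward; lengths in m; the calibration is good to about 2 mm. The wrist camera is an equidistant fisheye: a pixel r from the principal point sees the ray r / f radians off the axis. A picture is of the moment at which its call begins: read the wrist's pose just before it. get_calibration takes no time and is no camera call; for the wrist camera it gives the pose at the moment of the call.
- job_done(): hands the job in; it is judged then, once.
Trained networks look in the newest picture that a camera, given by its name, has taken for a name from the list of things; names that differ only in an ending like _2 or _b are one class to them, and where a whole thing is asked for, a point or a joint stands for the part that bears it (a point fixed in the world has none). Each returns a list of dicts, best first, with "score" (0 to 1); they miss things now and then, are a little off and sometimes report something else, mostly with a low value. They report only what shows in the picture. A call takes as long as a camera call. They do not tell look-alikes from the thing itself.
- recognise(camera, query): "point" ([x, y, z] in m, in world coordinates, good to about 4 mm: the middle of the surface that is visible of it).
- regions_of(camera, query): "pixels" (420x560 bool, what is visible of it).
The state is a dict: "time": time; "joint_pos": joint angles; "joint_vel": joint speeds; "joint_efforts": joint torques, N m; "tool_pos": TCP position; "tool_rot": TCP orientation; "contact_force": force on the tool from outside, world axes, zero at the start; "ft_torque": the same for the moment, N m; "gripper_width": opening from 0.0 (shut) to 1.0 (fully open); "grasp_force": force on a finger pad.
Only numpy, scipy, OpenCV 4.12 (cv2) and the standard library are available. Lean on these libraries where they do the work, as an engineer would, in place of code of your own. Each camera call takes 0.05 s, during which the arm holds its last target. There are 200 camera calls.

TASK

On the sorting board lie three loose enamel inlay discs. Push them with your fingertips one at a time, without picking any of them up, through the narrow gate and fully into the brass slot, first the black one, then the green one, then the yellow one, so that they queue in the slot in that order. Leave the paint jars and the magnifier where they stand.

Things in the scene. Friction and masses are not known exactly. Their poses are not given: they have to be found in the camera images.
- board: Fixed wooden sorting board, 6 mm thick, flat on the table. Origin mid-gate at the gate's entrance, on the underside (table level). +x runs through the gate into the slot, z up. The flat sorting area, open at its back and sides, spans x = -200 to 0, y = -135 to +135 mm, surface at z = 6 mm. Pieces start at x = -165 to -95 mm: one near the middle line, one about 70 mm to either side of it.
- gate (a point): Middle of the gate's entrance, on the board's surface (board x = 0, y = 0, z = 6 mm), axes as the board's. The gate is 40 mm wide in y. Two dark wooden guide strips, 8 mm thick, 12 mm high above the surface, run straight from board (-85, +132) and (-85, -132) mm to the gate's two sides. A piece is fully through once its whole outline is past x = 0.
- slot_end (a point): Middle of the slot's closed end, on its floor (board x = 118, y = 0, z = 6 mm), axes as the board's. The slot starts at the gate; it is straight, 118 mm long, 40 mm wide, floor level with the board, brass walls 8 mm thick and 12 mm high above the floor. It holds the three pieces in single file; a later piece pushes the earlier ones along.
- black_piece: Black enamel disc with a white ring on top. Disc 30 mm in diameter, 12 mm thick, about 20 g, lying flat and loose on the board; can slide and turn freely. Origin at the centre of its underside, z up.
- green_piece: Green enamel disc with a dark green ring on top. Disc 30 mm in diameter, 12 mm thick, about 20 g, lying flat and loose on the board; can slide and turn freely. Origin at the centre of its underside, z up.
- yellow_piece: Yellow enamel disc with a brown ring on top. Disc 30 mm in diameter, 12 mm thick, about 20 g, lying flat and loose on the board; can slide and turn freely. Origin at the centre of its underside, z up.
- red_jar: Bystander: small closed jar of dark red paint with metal cap, 42 mm in diameter, 54 mm high, standing loose on the table beside the slot (+y side of the board). Origin at the centre of its underside.
- ochre_jar: Bystander: small closed jar of ochre paint with metal cap, 42 mm in diameter, 54 mm high, standing loose on the table beside the slot (+y side). Origin at the centre of its underside.
- magnifier: Bystander: black folding stand magnifier, 60 x 60 mm, 75 mm high, standing loose on the table beside the slot (-y side). Origin at the centre of its underside.
Not all that is in view belongs to the job. There is more than one size of the green_piece; the job needs the middle-sized.

How it is judged:
By the outcome, as a careful person would: the job done as asked, in the order asked, and still so for the second after the job is handed in, with the robot touching nothing.
It also fails if it takes over 72 s, if anything falls off the work surface, if the arm or the gripper's body presses on something with over 40 N, if the wrist force passes 120 N, or if a joint passes its speed limit or range.

## Working session

There is one attempt and no reset: what is moved stays moved. The work goes in short steps, Python scripts to look and compute and a tool call to move; the robot and the scene stay as the last step left them, time stands still between calls to the robot, and variables do not carry over. Pictures are saved under pics/ and viewed, at most 10 in all, crops included, and the job is handed in when it is done.

Besides the shell and the picture viewer there is one more tool, called after "Emit:" as a command line: name --argument value ..., lists and objects as JSON in quotes. apply_moves: Moves the arm, as the interface text tells. Its arguments: {"type":"object","properties":{"targets":{"type":"array"}},"required":["targets"]}

```bash
mkdir -p pics
cat > h.py <<'E'
import numpy as np, cv2
from plant import *
def ray2plane(cam,u,v,z):
    c=get_calibration(cam);K=np.array(c["camera_matrix"]);P=np.array(c["pose"])
    d=P[:3,:3]@np.array([(u-K[0,2])/K[0,0],-(v-K[1,2])/K[1,1],-1.]);o=P[:3,3]
    return o+d*(z-o[2])/d[2]
def proj(cam,p):
    c=get_calibration(cam);K=np.array(c["camera_matrix"]);P=np.array(c["pose"])
    q=P[:3,:3].T@(np.array(p)-P[:3,3]);q=q*[1,-1,-1];q=K@q;return q[:2]/q[2]
def save(cam,n):
    f=grab_frame(cam);cv2.imwrite("pics/"+n,f[:,:,::-1]);return f
E
python3 - <<'E'
from h import *
np.set_printoptions(precision=4,suppress=True)
t=save("top","top1.png");s=save("scene","scene1.png")
cv2.imwrite("pics/both1.png",cv2.resize(np.vstack([t,s])[:,:,::-1],(400*1,600)))
for n in ["black_piece","green_piece","yellow_piece","board","gate","slot_end","red_jar","ochre_jar","magnifier"]:
    for r in recognise("top",n)[:5]: print(n,round(r["score"],2),np.array(r["point"]),proj("top",r["point"]))
print(get_calibration("top")); st=state();print(st["time"],st["tool_pos"],st["tool_rot"])
E
```

```text
black_piece 0.87 [0.7026 0.1818 0.0198] [215.1505 128.3111]
black_piece 0.56 [0.6569 0.1272 0.0023] [251.1367 164.6658]
green_piece 0.6 [0.6797 0.0539 0.0205] [303.078  148.9066]
green_piece 0.58 [ 0.6833 -0.1129  0.0145] [419.1235 155.1639]
yellow_piece 0.54 [0.7367 0.1076 0.0221] [268.1887 108.6931]
board 0.59 [0.6577 0.1259 0.0033] [252.0413 163.9958]
gate 0.85 [0.6645 0.1292 0.0057] [250.0516 158.8753]
slot_end 0.74 [0.6673 0.1266 0.0074] [251.9355 156.7869]
red_jar 0.56 [0.5261 0.0348 0.0551] [313.0039 254.457 ]
ochre_jar 0.97 [0.4448 0.0403 0.0576] [305.5779 318.5   ]
ochre_jar 0.31 [0.5221 0.2576 0.0739] [137.4602 244.3574]
magnifier 0.68 [0.6808 0.0539 0.0183] [303.0308 148.6631]
magnifier 0.67 [0.5237 0.2571 0.0717] [138.4687 243.3584]
{'camera_matrix': array([[501.9586,   0.    , 274.2093],
       [  0.    , 501.9586, 205.0006],
       [  0.    ,   0.    ,   1.    ]]), 'pose': array([[ 0.0655,  0.9759, -0.2084,  0.45  ],
       [-0.9979,  0.0643, -0.0125,  0.0808],
       [ 0.0012,  0.2087,  0.978 ,  0.7033],
       [ 0.    ,  0.    ,  0.    ,  1.    ]])}
0.55 [ 0.1654 -0.6027  0.2198] [-0.      0.991   0.1335 -0.    ]
```

View pics/top1.png

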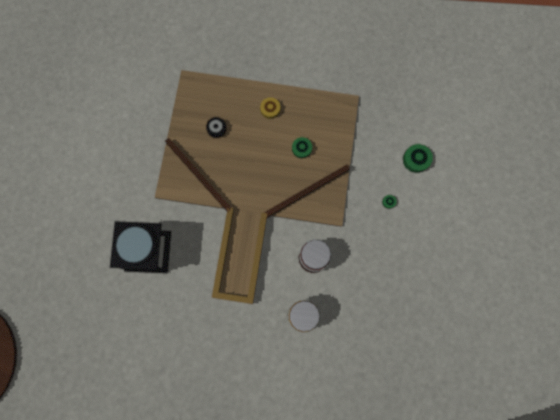

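The top view shows the board with its slot towards the robot: black at (216,127), yellow at (270,107). There are three green look-alikes, on the board at (303,148), a large one at (419,157) and a small one at (390,201). The one on the board should be the middle-sized one. I'll check that in a crop and fit the board frame.

```bash
cat >> h.py <<'E'
from scipy.optimize import least_squares
def bw(p,b): # board->world, b=(x,y,yaw)
    c,s=np.cos(b[2]),np.sin(b[2]);p=np.asarray(p,float)
    return np.array([b[0]+c*p[0]-s*p[1],b[1]+s*p[0]+c*p[1],p[2]])
def wb(p,b):
    c,s=np.cos(b[2]),np.sin(b[2]);d=np.asarray(p)[:2]-b[:2];return np.array([c*d[0]+s*d[1],-s*d[0]+c*d[1]])
def discs(f,b,cam="top"):
    hsv=cv2.cvtColor(f,cv2.COLOR_RGB2HSV);out={}
    for n in ["black_piece","green_piece","yellow_piece"]:
        for r in regions_of(cam,n):
            m=r["pixels"].astype(np.uint8);A=m.sum()
            if A<80 or A>2500: continue
            v,u=np.nonzero(m);p=ray2plane(cam,(u.min()+u.max()+1)/2-.5,(v.min()+v.max())/2,.013)
            out.setdefault(n,[]).append((round(r["score"],2),int(A),u.max()-u.min()+1,v.max()-v.min()+1,np.round(p,4),np.round(wb(p,b)*1000,1)))
    return out
E
python3 - <<'E'
from h import *
f=cv2.imread("pics/top1.png")[:,:,::-1]
# board outline: fit corners (y -135..135 at x=-200; x=0) 
px=np.array([[182,71],[358,96],[344,224],[156,198]],float); mod=[(-.2,-.135,.006),(-.2,.135,.006),(0,.135,.006),(0,-.135,.006)]
r=least_squares(lambda b:np.concatenate([proj("top",bw(m,b))-q for m,q in zip(mod,px)]),[.6,.12,3.2])
b=r.x;print(b,np.round(r.fun,1)); np.save("b.npy",b)
F=grab_frame("top")
for k,v in discs(F,b).items():
    for i in v: print(k,*i)
x0,y0=140,50;S=2.6
c=cv2.resize(np.ascontiguousarray(F[y0:y0+230,x0:x0+305,::-1]),None,fx=S,fy=S,interpolation=cv2.INTER_CUBIC)
def L(ps,col):
    q=np.array([(proj("top",bw(p,b))-[x0,y0])*S+S/2 for p in ps]);cv2.polylines(c,[np.int32(q)],False,col,1)
L(mod+mod[:1],(255,0,255))
for s in(1,-1): L([(-.085,s*.132,.018),(0,s*.02,.018),(.118,s*.02,.018)],(255,255,0))
L([(.118,.02,.018),(.118,-.02,.018)],(255,255,0))
cv2.imwrite("pics/crop1.png",c)
E
```

```text
[0.58628017 0.12440597 3.06303506] [-0.9 -0.6  1.4 -1.6 -0.   1.4 -0.4  0.5]
black_piece 0.67 358 21 22 [0.7064 0.1817 0.013 ] [-115.3  -66.5]
green_piece 0.92 359 21 22 [0.6842 0.0553 0.013 ] [-103.1   61.2]
green_piece 0.78 694 30 30 [ 0.6786 -0.111   0.013 ] [-110.6  227.5]
green_piece 0.48 129 13 13 [ 0.612  -0.0713  0.013 ] [-41.  193.1]
yellow_piece 0.66 367 21 23 [0.7402 0.1053 0.013 ] [-155.    7.]
```

View pics/crop1.png

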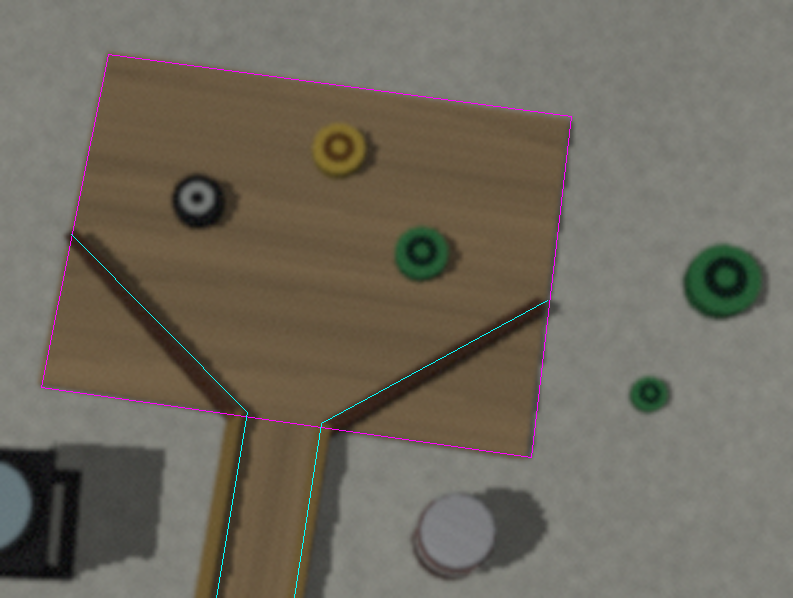

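The green piece on the board is 21 px wide, the same as the 30 mm black disc; the other two are 30 px and 13 px. So I choose the one at (303,148). The board fit follows the strips and edges. Next I'll plan the approach behind black.

```bash
cat >> h.py <<'E'
def plan(wps,start=None):
    """wps: (bx,by mm TCP, push angle deg, z, nrows, hand). Prints rows in tool units; push along tool -x."""
    b=np.load("b.npy");st=state();p=np.array(st["tool_pos"]);q=st["tool_rot"];a=2*np.arctan2(q[2],q[1])
    if start is not None: p=np.array(start[:3]);a=start[3]
    k=0
    for bx,by,ang,z,n,h in wps:
        T=bw((bx/1000,by/1000,z),b);A=np.radians(ang)+b[2]-np.pi;A=a+(A-a+np.pi)%(2*np.pi)-np.pi;p0,a0=p.copy(),a
        for i in range(1,n+1):
            d=p0+(T-p0)*i/n-p; X=np.array([np.cos(a),np.sin(a),0]);Y=np.array([np.sin(a),-np.cos(a),0])
            t=np.round([d@X*10,d@Y*10,-d[2]*10],2);tw=round(-(a0+(A-a0)*i/n-a)*10,2)
            p=p+.1*(X*t[0]+Y*t[1]-np.array([0,0,t[2]]));a-=tw/10
            print(f"{k//8}.{k%8} {t} tw {tw} h {h}");k+=1
    print("end",np.round(p,4).tolist(),round(a,4))
def back(c,ang,d):
    r=np.radians(ang);return c[0]-d*np.cos(r),c[1]-d*np.sin(r)
E
python3 - <<'E'
from h import *
B=(-115,-66.5)
s=back(B,35,45)
plan([(*s,35,.12,22,.18),(*s,35,.031,2,.18)])
E
```

```text
0.0 [ 0.35 -0.28  0.05] tw -0.12 h 0.18
0.1 [ 0.36 -0.28  0.04] tw -0.12 h 0.18
0.2 [ 0.35 -0.28  0.05] tw -0.12 h 0.18
0.3 [ 0.36 -0.27  0.04] tw -0.12 h 0.18
0.4 [ 0.37 -0.27  0.05] tw -0.12 h 0.18
0.5 [ 0.37 -0.26  0.04] tw -0.12 h 0.18
0.6 [ 0.37 -0.26  0.05] tw -0.12 h 0.18
0.7 [ 0.37 -0.25  0.04] tw -0.12 h 0.18
1.0 [ 0.38 -0.25  0.05] tw -0.12 h 0.18
1.1 [ 0.38 -0.25  0.04] tw -0.12 h 0.18
1.2 [ 0.38 -0.24  0.05] tw -0.12 h 0.18
1.3 [ 0.39 -0.23  0.04] tw -0.12 h 0.18
1.4 [ 0.38 -0.23  0.05] tw -0.12 h 0.18
1.5 [ 0.39 -0.23  0.05] tw -0.12 h 0.18
1.6 [ 0.4  -0.22  0.04] tw -0.12 h 0.18
1.7 [ 0.39 -0.22  0.05] tw -0.12 h 0.18
2.0 [ 0.4  -0.21  0.04] tw -0.12 h 0.18
2.1 [ 0.4  -0.21  0.05] tw -0.12 h 0.18
2.2 [ 0.41 -0.2   0.04] tw -0.12 h 0.18
2.3 [ 0.41 -0.2   0.05] tw -0.12 h 0.18
2.4 [ 0.4  -0.19  0.04] tw -0.12 h 0.18
2.5 [ 0.41 -0.19  0.05] tw -0.13 h 0.18
2.6 [0.   0.   0.44] tw 0.0 h 0.18
2.7 [0.   0.   0.45] tw 0.0 h 0.18
end [0.7443, 0.2047, 0.0308] 0.5328
```

Emit:
apply_moves --targets '[{"translation": [0.36, -0.28, 0.05], "twist": -0.12, "hand": 0.18}, {"translation": [0.36, -0.28, 0.05], "twist": -0.12, "hand": 0.18}, {"translation": [0.36, -0.28, 0.05], "twist": -0.12, "hand": 0.18}, {"translation": [0.36, -0.28, 0.05], "twist": -0.12, "hand": 0.18}, {"translation": [0.37, -0.26, 0.05], "twist": -0.12, "hand": 0.18}, {"translation": [0.37, -0.26, 0.05], "twist": -0.12, "hand": 0.18}, {"translation": [0.37, -0.26, 0.05], "twist": -0.12, "hand": 0.18}, {"translation": [0.37, -0.26, 0.05], "twist": -0.12, "hand": 0.18}]'

```text
time: 1.55
tool_pos: [0.3786, -0.3064, 0.1799]
tool_rot: [0.0, 0.983, 0.181, 0.0]
contact_force: [-0.4, -0.7, -0.2]
gripper_width: 0.186
grasp_force: 0.0
```

Emit:
apply_moves --targets '[{"translation": [0.38, -0.24, 0.05], "twist": -0.12, "hand": 0.18}, {"translation": [0.38, -0.24, 0.05], "twist": -0.12, "hand": 0.18}, {"translation": [0.38, -0.24, 0.05], "twist": -0.12, "hand": 0.18}, {"translation": [0.38, -0.24, 0.05], "twist": -0.12, "hand": 0.18}, {"translation": [0.39, -0.23, 0.05], "twist": -0.12, "hand": 0.18}, {"translation": [0.39, -0.23, 0.05], "twist": -0.12, "hand": 0.18}, {"translation": [0.39, -0.22, 0.05], "twist": -0.12, "hand": 0.18}, {"translation": [0.39, -0.22, 0.05], "twist": -0.12, "hand": 0.18}]'

```text
time: 2.35
tool_pos: [0.5883, -0.0136, 0.1398]
tool_rot: [0.0, 0.974, 0.228, 0.0]
contact_force: [0.8, -0.8, -0.2]
gripper_width: 0.183
grasp_force: 0.0
```

Emit:
apply_moves --targets '[{"translation": [0.4, -0.2, 0], "twist": -0.12, "hand": 0.18}, {"translation": [0.4, -0.2, 0], "twist": -0.12, "hand": 0.18}, {"translation": [0.4, -0.2, 0], "twist": -0.12, "hand": 0.18}, {"translation": [0.4, -0.2, 0], "twist": -0.12, "hand": 0.18}, {"translation": [0.4, -0.2, 0], "twist": -0.12, "hand": 0.18}, {"translation": [0.4, -0.2, 0], "twist": -0.12, "hand": 0.18}, {"translation": [0, 0, 0], "twist": 0, "hand": 0.18}]'

```text
time: 3.05
tool_pos: [0.7439, 0.2081, 0.1384]
tool_rot: [-0.001, 0.964, 0.265, 0.0]
contact_force: [-0.1, 0.1, -0.7]
gripper_width: 0.178
grasp_force: 0.0
```

Run:
```python
from h import *
B=(-115,-66.5)
s=back(B,38,46)
w=[(*s,38,.085,1,.18),(*s,38,.031,1,.18)]
w+=[(*back((-30,0),38,24),38,.031,13,.18)]
# rotate about disc centre while advancing slowly
for i in range(1,6): a=38-38*i/5; w.append((*back((-30+2*i,0),a,24),a,.031,1,.18))
w+=[(-4-24,0,0,.031,2,.18)]
plan(w)
```

```text
0.0 [0.   0.01 0.53] tw -0.48 h 0.18
0.1 [0.   0.   0.54] tw -0.0 h 0.18
0.2 [-0.1  0.   0. ] tw -0.0 h 0.18
0.3 [-0.1  0.   0. ] tw -0.0 h 0.18
0.4 [-0.1  0.   0. ] tw -0.0 h 0.18
0.5 [-0.1  0.   0. ] tw -0.0 h 0.18
0.6 [-0.1  0.   0. ] tw -0.0 h 0.18
0.7 [-0.1  0.   0. ] tw -0.0 h 0.18
1.0 [-0.1  0.   0. ] tw -0.0 h 0.18
1.1 [-0.1  0.   0. ] tw -0.0 h 0.18
1.2 [-0.1  0.   0. ] tw -0.0 h 0.18
1.3 [-0.1  0.   0. ] tw -0.0 h 0.18
1.4 [-0.1  0.   0. ] tw -0.0 h 0.18
1.5 [-0.1  0.   0. ] tw -0.0 h 0.18
1.6 [-0.1  0.   0. ] tw -0.0 h 0.18
1.7 [-0.02  0.02  0.  ] tw 1.32 h 0.18
2.0 [-0.02  0.02  0.  ] tw 1.33 h 0.18
2.1 [-0.02  0.03  0.  ] tw 1.33 h 0.18
2.2 [-0.02  0.02  0.  ] tw 1.32 h 0.18
2.3 [-0.02  0.03  0.  ] tw 1.33 h 0.18
2.4 [-0.08  0.    0.  ] tw -0.0 h 0.18
2.5 [-0.08  0.    0.  ] tw -0.0 h 0.18
end [0.6141, 0.1224, 0.0314] -0.0787
```

Emit:
apply_moves --targets '[{"translation": [0, 0.01, 0.53], "twist": -0.48, "hand": 0.18}, {"translation": [0, 0, 0.54], "twist": 0, "hand": 0.18}, {"translation": [-0.1, 0, 0], "twist": 0, "hand": 0.18}, {"translation": [-0.1, 0, 0], "twist": 0, "hand": 0.18}, {"translation": [-0.1, 0, 0], "twist": 0, "hand": 0.18}, {"translation": [-0.1, 0, 0], "twist": 0, "hand": 0.18}, {"translation": [-0.1, 0, 0], "twist": 0, "hand": 0.18}, {"translation": [0, 0, 0], "twist": 0, "hand": 0.18}]'

```text
time: 3.85
tool_pos: [0.7011, 0.1744, 0.0418]
tool_rot: [0.0, 0.958, 0.286, 0.001]
contact_force: [0.1, 0.2, -0.7]
gripper_width: 0.178
grasp_force: 0.0
```

```bash
cat > look.py <<'E'
from h import *
import sys
b=np.load("b.npy");F=save("top",sys.argv[1]+"_full.png")
for k,v in discs(F,b).items():
    for i in v: print(k,*i)
st=state();print(st["time"],np.round(st["tool_pos"],4),st["contact_force"],wb(st["tool_pos"],b)*1000)
cv2.imwrite("pics/"+sys.argv[1]+".png",cv2.resize(F[50:260,140:400,::-1],None,fx=2.5,fy=2.5,interpolation=cv2.INTER_CUBIC))
E
python3 look.py l1
```

```text
green_piece 0.87 705 30 31 [ 0.6794 -0.111   0.013 ] [-111.3  227.4]
green_piece 0.86 365 21 21 [0.6835 0.0552 0.013 ] [-102.3   61.3]
green_piece 0.69 167 15 15 [ 0.612  -0.0713  0.013 ] [-41.  193.1]
yellow_piece 0.79 355 21 22 [0.741  0.1053 0.013 ] [-155.7    6.9]
yellow_piece 0.39 323 20 21 [0.6834 0.0559 0.013 ] [-102.2   60.6]
4.05 [0.7016 0.1753 0.0403] [ 0.0105035   0.31897678 -0.98206308] [-110.97656634  -59.76351224]
```

View pics/l1.png

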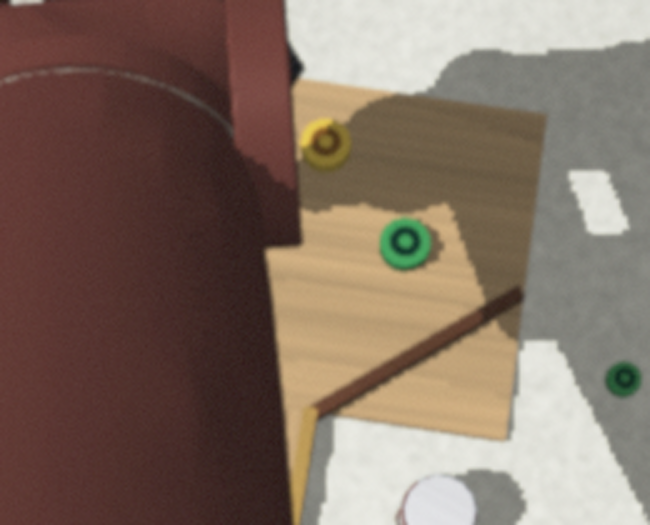

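The arm blocks the top view; green at (405,243) in the crop and yellow at (326,143) are unmoved. The two descent rows were capped at 50 mm, so the tip at about 19 mm probably passed over black. I'll back off and check from the scene camera.

Emit:
apply_moves --targets '[{"translation": [0, 0, -0.2], "twist": 0, "hand": 0.18}, {"translation": [0.3, 0, 0], "twist": 0, "hand": 0.18}, {"translation": [0.2, 0, 0], "twist": 0, "hand": 0.18}, {"translation": [0, 0, 0], "twist": 0, "hand": 0.18}]'

```text
time: 4.45
tool_pos: [0.7454, 0.204, 0.062]
tool_rot: [0.0, 0.958, 0.286, 0.002]
contact_force: [-0.1, -0.5, -0.3]
gripper_width: 0.181
grasp_force: 0.0
```

```bash
cat > wr.py <<'E'
from h import *
import sys
b=np.load("b.npy")
def wproj(u,v,z,c):
    K=np.array(c["camera_matrix"]);P=np.array(c["pose"]);x=(u-K[0,2])/K[0,0];y=(v-K[1,2])/K[1,1];th=np.hypot(x,y)
    d=np.array([np.sin(th)*x/th,-np.sin(th)*y/th,-np.cos(th)]);d=P[:3,:3]@d;o=P[:3,3];return o+d*(z-o[2])/d[2]
c=get_calibration("wrist");F=save("wrist",sys.argv[1]+"_w.png")
for cam in ["wrist","scene"]:
    if cam=="scene": G=save("scene",sys.argv[1]+"_s.png")
    for n in ["black_piece","green_piece","yellow_piece"]:
        for r in regions_of(cam,n)[:3]:
            v,u=np.nonzero(r["pixels"])
            if len(u)<20: continue
            if cam=="wrist": p=wproj(u.mean(),v.mean(),.015,c)
            else: p=ray2plane(cam,u.mean(),v.mean(),.013)
            print(cam,n,round(r["score"],2),len(u),round(u.mean()),round(v.mean()),np.round(wb(p,b)*1000,1))
st=state();print(st["time"],np.round(st["tool_pos"],4),np.round(wb(st["tool_pos"],b)*1000,1))
cv2.imwrite("pics/"+sys.argv[1]+".png",np.hstack([cv2.resize(F,(400,300)),cv2.resize(G,(400,300))])[:,:,::-1])
E
python3 wr.py w1
```

```text
wrist black_piece 0.69 1076 285 285 [-118.7  -66. ]
wrist green_piece 0.49 22 395 356 [-116.6   58. ]
wrist yellow_piece 0.81 1101 389 295 [-158.8    3.6]
scene black_piece 0.55 195 359 208 [-118.8  -64.7]
scene green_piece 0.62 709 254 309 [-118.2  232.2]
scene green_piece 0.57 160 230 277 [-52.5 202.6]
scene green_piece 0.52 274 313 241 [-103.6   61.9]
4.85 [0.7426 0.2021 0.0598] [-149.7  -89.8]
```

View pics/w1.png

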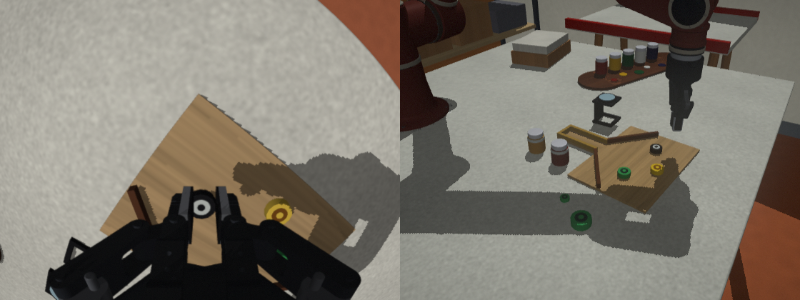

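The wrist view shows black at (203,207), just ahead of the fingers and centred between them. It hasn't moved, and the scene view agrees. Next: lower and push.

Run:
```python
from h import *
w=[(*back((-117,-66),38,42),38,.031,1,.18)]
w+=[(*back((-30,0),38,24),38,.031,13,.18)]
for i in range(1,9): a=38-38*i/8; w.append((*back((-30+1*i,0),a,24),a,.031,1,.18))
w+=[(-4-24,0,0,.031,2,.18)]
plan(w)
```

```text
0.0 [ 0.02 -0.01  0.29] tw -0.05 h 0.18
0.1 [-0.1 -0.  -0. ] tw -0.0 h 0.18
0.2 [-0.1 -0.  -0. ] tw -0.0 h 0.18
0.3 [-0.09 -0.   -0.  ] tw -0.0 h 0.18
0.4 [-0.1  -0.01 -0.  ] tw -0.0 h 0.18
0.5 [-0.1  0.  -0. ] tw -0.0 h 0.18
0.6 [-0.1  0.  -0. ] tw -0.0 h 0.18
0.7 [-0.1 -0.  -0. ] tw -0.0 h 0.18
1.0 [-0.1 -0.  -0. ] tw -0.0 h 0.18
1.1 [-0.09 -0.   -0.  ] tw -0.0 h 0.18
1.2 [-0.1  -0.01 -0.  ] tw -0.0 h 0.18
1.3 [-0.1  0.  -0. ] tw -0.0 h 0.18
1.4 [-0.1  0.  -0. ] tw -0.0 h 0.18
1.5 [-0.1  0.  -0. ] tw -0.0 h 0.18
1.6 [-0.    0.01 -0.  ] tw 0.83 h 0.18
1.7 [-0.01  0.02 -0.  ] tw 0.83 h 0.18
2.0 [-0.01  0.01 -0.  ] tw 0.82 h 0.18
2.1 [-0.01  0.02 -0.  ] tw 0.83 h 0.18
2.2 [-0.01  0.02 -0.  ] tw 0.83 h 0.18
2.3 [-0.01  0.02 -0.  ] tw 0.83 h 0.18
2.4 [-0.02  0.01 -0.  ] tw 0.83 h 0.18
2.5 [-0.01  0.02 -0.  ] tw 0.83 h 0.18
2.6 [-0.09  0.   -0.  ] tw -0.0 h 0.18
2.7 [-0.09  0.   -0.  ] tw -0.0 h 0.18
end [0.6138, 0.1224, 0.0308] -0.0786
```

Emit:
apply_moves --targets '[{"translation": [0.01, -0.01, 0.29], "twist": -0.05, "hand": 0.18}, {"translation": [0, 0, 0], "twist": 0, "hand": 0.18}, {"translation": [-0.1, 0, 0], "twist": 0, "hand": 0.18}, {"translation": [-0.1, 0, 0], "twist": 0, "hand": 0.18}, {"translation": [-0.1, 0, 0], "twist": 0, "hand": 0.18}, {"translation": [-0.1, 0, 0], "twist": 0, "hand": 0.18}, {"translation": [-0.1, 0, 0], "twist": 0, "hand": 0.18}, {"translation": [-0.1, 0, 0], "twist": 0, "hand": 0.18}]'

```text
time: 5.65
tool_pos: [0.6927, 0.1702, 0.0313]
tool_rot: [0.0, 0.958, 0.288, 0.0]
contact_force: [-0.8, 0.5, 0.5]
gripper_width: 0.177
grasp_force: 0.0
```

```bash
python3 wr.py w2
```

```text
wrist black_piece 0.65 2240 282 220 [-116.2  -67.2]
wrist green_piece 0.68 336 418 322 [-114.1   55.6]
wrist yellow_piece 0.84 1933 416 239 [-156.4    4.6]
scene black_piece 0.73 219 358 208 [-117.2  -65.6]
scene black_piece 0.5 12545 319 230 [-94.8  29.4]
scene green_piece 0.95 743 253 308 [-116.7  232. ]
scene green_piece 0.72 130 230 277 [-52.5 202.7]
scene green_piece 0.54 286 313 241 [-104.    61.7]
scene yellow_piece 0.75 289 360 237 [-158.6    7.9]
6.05 [0.6937 0.171  0.0309] [-103.4  -54.9]
```

View pics/w2.png

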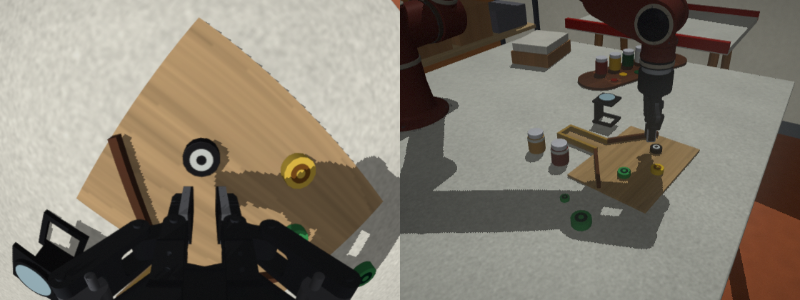

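The fingers passed beyond black, which still lies at (203,158) in the wrist half. So at this opening the tips ride higher than the nominal 22 mm suggests. I'll feel for the board here, where it's clear, in small steps.

Emit:
apply_moves --targets '[{"translation": [-0.1, 0, 0.06], "twist": 0, "hand": 0.18}, {"translation": [0, 0, 0], "twist": 0, "hand": 0.18}]'

```text
time: 6.25
tool_pos: [0.6832, 0.1647, 0.0231]
tool_rot: [-0.0, 0.958, 0.288, -0.002]
contact_force: [-0.8, -0.1, -0.1]
gripper_width: 0.181
grasp_force: 0.0
```

Emit:
apply_moves --targets '[{"translation": [0, 0, 0.02], "twist": 0, "hand": 0.18}, {"translation": [0, 0, 0], "twist": 0, "hand": 0.18}]'

```text
time: 6.45
tool_pos: [0.6847, 0.1652, 0.0223]
tool_rot: [-0.0, 0.958, 0.288, -0.0]
contact_force: [0.3, 0.3, -0.3]
gripper_width: 0.18
grasp_force: 0.0
```

Emit:
apply_moves --targets '[{"translation": [0, 0, 0.02], "twist": 0, "hand": 0.18}, {"translation": [0, 0, 0], "twist": 0, "hand": 0.18}]'

```text
time: 6.65
tool_pos: [0.6849, 0.1653, 0.0206]
tool_rot: [-0.0, 0.958, 0.288, -0.0]
contact_force: [0.3, -0.3, -0.2]
gripper_width: 0.179
grasp_force: 0.0
```

Emit:
apply_moves --targets '[{"translation": [0, 0, 0.01], "twist": 0, "hand": 0.18}, {"translation": [0, 0, 0], "twist": 0, "hand": 0.18}]'

```text
time: 6.85
tool_pos: [0.685, 0.1653, 0.0197]
tool_rot: [-0.0, 0.958, 0.288, -0.0]
contact_force: [-0.3, 0.2, 0.4]
gripper_width: 0.181
grasp_force: 0.0
```

Emit:
apply_moves --targets '[{"translation": [0, 0, 0.02], "twist": 0, "hand": 0.18}, {"translation": [0, 0, 0], "twist": 0, "hand": 0.18}]'

```text
time: 7.05
tool_pos: [0.6848, 0.1653, 0.0175]
tool_rot: [-0.0, 0.958, 0.288, -0.0]
contact_force: [-0.3, -0.3, -1.0]
gripper_width: 0.183
grasp_force: 0.0
```

Run:
```python
from h import *
F=save("scene","s3_full.png");b=np.load("b.npy");st=state()
u,v=proj("scene",st["tool_pos"]);print(u,v,np.round(st["tool_pos"],4),st["contact_force"])
tp=np.array(st["tool_pos"])
for d in (0,.01,.022): print(d,proj("scene",tp-[0,0,d]))
x,y=int(u)-60,int(v)-60
cv2.imwrite("pics/s3.png",cv2.resize(F[y:y+110,x:x+130,::-1],None,fx=5,fy=5,interpolation=cv2.INTER_CUBIC));print(x,y)
```

```text
342.2657704748059 205.98123638621232 [0.6848 0.1652 0.0176] [ 0.49494844  0.31277761 -0.70428471]
0 [342.26577047 205.98123639]
0.01 [341.8462245  210.75317322]
0.022 [341.34978745 216.39967291]
282 145
```

View pics/s3.png

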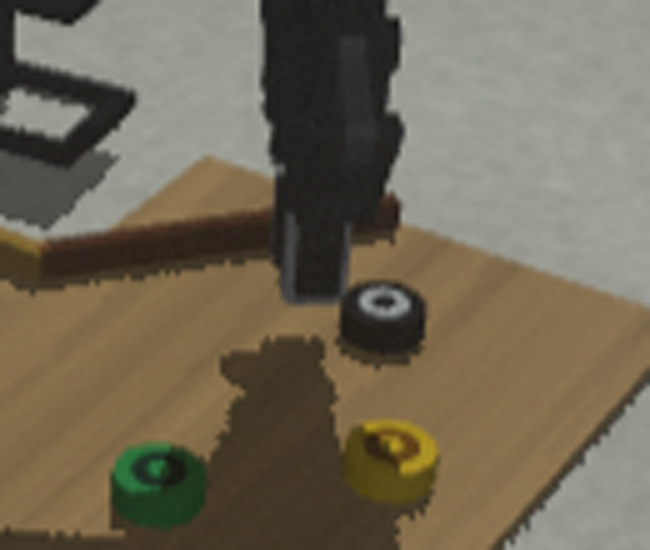

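Run:
```python
from h import *
st=state();tp=np.array(st["tool_pos"]);q=st["tool_rot"];a=2*np.arctan2(q[2],q[1])
X=np.array([np.cos(a),np.sin(a),0]);Y=np.array([np.sin(a),-np.cos(a),0])
for off in (.0075,.022):
  for z in (.006,.010,.015,.02,.025):
    P=tp+Y*off;P[2]=z
    print(off,z,[np.round((proj("scene",P+s*X*.011)-[282,145])*5).tolist() for s in(-1,1)])
```

```text
0.0075 0.006 [[271.0, 345.0], [334.0, 344.0]]
0.0075 0.01 [[271.0, 336.0], [335.0, 334.0]]
0.0075 0.015 [[272.0, 324.0], [336.0, 322.0]]
0.0075 0.02 [[273.0, 312.0], [337.0, 310.0]]
0.0075 0.025 [[274.0, 300.0], [338.0, 298.0]]
0.022 0.006 [[277.0, 369.0], [341.0, 368.0]]
0.022 0.01 [[278.0, 360.0], [342.0, 358.0]]
0.022 0.015 [[279.0, 347.0], [343.0, 346.0]]
0.022 0.02 [[280.0, 335.0], [344.0, 334.0]]
0.022 0.025 [[281.0, 323.0], [345.0, 322.0]]
```

The scene crop shows black at (383,315) and the finger's lower edge at about (315,300). That puts the tip at about 25-30 mm, still well above the board. I'll continue down carefully.

Emit:
apply_moves --targets '[{"translation": [0, 0, 0.06], "twist": 0, "hand": 0.18}, {"translation": [0, 0, 0], "twist": 0, "hand": 0.18}]'

```text
time: 7.3
tool_pos: [0.6842, 0.1651, 0.0106]
tool_rot: [-0.0, 0.958, 0.288, -0.001]
contact_force: [0.1, 0.4, -0.7]
gripper_width: 0.179
grasp_force: 0.0
```

Emit:
apply_moves --targets '[{"translation": [0, 0, 0.03], "twist": 0, "hand": 0.18}, {"translation": [0, 0, 0], "twist": 0, "hand": 0.18}]'

```text
time: 7.5
tool_pos: [0.6846, 0.1652, 0.0082]
tool_rot: [-0.0, 0.958, 0.288, -0.0]
contact_force: [-0.5, -0.1, 0.3]
gripper_width: 0.183
grasp_force: 0.0
```

Run:
```python
from h import *
F=save("scene","s4_full.png");st=state();print(st["tool_pos"],st["contact_force"])
cv2.imwrite("pics/s4.png",cv2.resize(F[145:255,282:412,::-1],None,fx=5,fy=5,interpolation=cv2.INTER_CUBIC))
# finger bottom: dark columns
g=cv2.cvtColor(F,cv2.COLOR_RGB2GRAY)
for u in (341,344,347): print(u,g[196:226,u].tolist())
```

```text
[0.68473465 0.16524431 0.00839794] [0.44840969 0.08154133 0.65473402]
341 [36, 35, 34, 33, 30, 31, 32, 32, 31, 32, 30, 28, 31, 58, 64, 60, 59, 57, 58, 56, 55, 54, 57, 54, 54, 54, 56, 57, 57, 58]
344 [33, 31, 32, 34, 33, 34, 33, 31, 33, 30, 30, 29, 36, 61, 62, 58, 56, 56, 57, 55, 53, 55, 54, 57, 57, 56, 57, 59, 60, 58]
347 [32, 33, 31, 33, 33, 33, 34, 33, 34, 34, 32, 32, 36, 61, 91, 105, 107, 105, 103, 106, 108, 111, 75, 57, 58, 59, 58, 58, 60, 60]
```

Run:
```python
from h import *
s=back((-117,-66),38,43)
plan([(*wb(state()["tool_pos"],np.load("b.npy"))*1000,38,.04,1,.18),(*s,38,.04,2,.18),(*s,38,.004,1,.18)])
```

```text
0.0 [ 0.    0.   -0.32] tw 0.0 h 0.18
0.1 [ 0.36 -0.    0.  ] tw 0.0 h 0.18
0.2 [ 0.35 -0.    0.  ] tw 0.0 h 0.18
0.3 [ 0.   -0.    0.36] tw 0.0 h 0.18
end [0.7439, 0.2044, 0.0044] 0.5848
```

Emit:
apply_moves --targets '[{"translation": [0, 0, -0.32], "twist": 0, "hand": 0.18}, {"translation": [0.36, 0, 0], "twist": 0, "hand": 0.18}, {"translation": [0.35, 0, 0], "twist": 0, "hand": 0.18}, {"translation": [0, 0, 0.34], "twist": 0, "hand": 0.18}, {"translation": [0, 0, 0], "twist": 0, "hand": 0.18}]'

```text
time: 8.05
tool_pos: [0.7412, 0.2043, 0.0017]
tool_rot: [-0.0, 0.957, 0.289, -0.004]
contact_force: [-1.6, -0.4, -1.5]
gripper_width: 0.186
grasp_force: 0.0
```

Emit:
apply_moves --targets '[{"translation": [0, 0, 0.03], "twist": 0, "hand": 0.18}, {"translation": [0, 0, 0], "twist": 0, "hand": 0.18}]'

```text
time: 8.25
tool_pos: [0.7439, 0.2041, 0.0041]
tool_rot: [0.0, 0.958, 0.288, -0.0]
contact_force: [0.1, 0.7, 0.3]
gripper_width: 0.182
grasp_force: 0.0
```

Emit:
apply_moves --targets '[{"translation": [0, 0, 0.03], "twist": 0, "hand": 0.18}, {"translation": [0, 0, 0], "twist": 0, "hand": 0.18}]'

```text
time: 8.45
tool_pos: [0.7445, 0.2043, 0.0018]
tool_rot: [0.0, 0.958, 0.288, 0.001]
contact_force: [-0.1, -0.9, 0.3]
gripper_width: 0.179
grasp_force: 0.0
```

Emit:
apply_moves --targets '[{"translation": [0, 0, 0.03], "twist": 0, "hand": 0.18}, {"translation": [0, 0, 0], "twist": 0, "hand": 0.18}]'

```text
time: 8.65
tool_pos: [0.744, 0.2044, -0.0023]
tool_rot: [-0.0, 0.958, 0.288, -0.0]
contact_force: [-0.7, -0.5, -0.9]
gripper_width: 0.179
grasp_force: 0.0
```

Emit:
apply_moves --targets '[{"translation": [-0.1, 0, 0], "twist": 0, "hand": 0.18}, {"translation": [-0.1, 0, 0], "twist": 0, "hand": 0.18}, {"translation": [-0.1, 0, 0], "twist": 0, "hand": 0.18}, {"translation": [-0.1, 0, 0], "twist": 0, "hand": 0.18}, {"translation": [-0.1, 0, 0], "twist": 0, "hand": 0.18}]'

```text
time: 9.15
tool_pos: [0.7016, 0.1762, -0.0021]
tool_rot: [0.0, 0.958, 0.288, -0.0]
contact_force: [0.1, 0.1, -0.3]
gripper_width: 0.182
grasp_force: 0.1
```

```bash
python3 wr.py w5
```

```text
wrist black_piece 0.68 1702 286 317 [-93.3 -46.5]
wrist green_piece 0.9 731 519 409 [-119.7  206.9]
wrist yellow_piece 0.71 2373 435 281 [-157.     3.8]
scene green_piece 0.79 284 314 241 [-104.7   60.7]
scene green_piece 0.72 746 253 308 [-116.9  231.8]
scene green_piece 0.33 1109 287 152 [ 105.1 -168.3]
scene yellow_piece 0.77 269 359 236 [-157.6    7.5]
9.55 [ 0.7029  0.1771 -0.0021] [-112.1  -61.7]
```

Black is moving now: it's at (-93,-46), 24 mm ahead of the TCP as modelled.

Run:
```python
from h import *
w=[(*back((-30,0),38,24),38,-.002,8,.18)]
for i in range(1,9): a=38-38*i/8; w.append((*back((-30+1*i,0),a,24),a,-.002,1,.18))
w+=[(-6-24,0,0,-.002,2,.18)]
plan(w)
```

```text
0.0 [-0.1 -0.  -0. ] tw 0.0 h 0.18
0.1 [-0.1 -0.  -0. ] tw 0.0 h 0.18
0.2 [-0.09 -0.01 -0.  ] tw 0.0 h 0.18
0.3 [-0.1  0.  -0. ] tw 0.0 h 0.18
0.4 [-0.1 -0.  -0. ] tw 0.0 h 0.18
0.5 [-0.1 -0.  -0. ] tw 0.0 h 0.18
0.6 [-0.1  -0.01 -0.  ] tw 0.0 h 0.18
0.7 [-0.1  0.  -0. ] tw 0.0 h 0.18
1.0 [-0.01  0.01 -0.  ] tw 0.83 h 0.18
1.1 [-0.    0.02 -0.  ] tw 0.83 h 0.18
1.2 [-0.01  0.01 -0.  ] tw 0.83 h 0.18
1.3 [-0.01  0.02 -0.  ] tw 0.83 h 0.18
1.4 [-0.01  0.02 -0.  ] tw 0.83 h 0.18
1.5 [-0.01  0.01 -0.  ] tw 0.83 h 0.18
1.6 [-0.01  0.02 -0.  ] tw 0.83 h 0.18
1.7 [-0.02  0.02 -0.  ] tw 0.83 h 0.18
2.0 [-0.08  0.   -0.  ] tw -0.0 h 0.18
2.1 [-0.08  0.   -0.  ] tw -0.0 h 0.18
end [0.6157, 0.1223, -0.0021] -0.079
```

Emit:
apply_moves --targets '[{"translation": [-0.1, 0, 0], "twist": 0, "hand": 0.18}, {"translation": [-0.1, 0, 0], "twist": 0, "hand": 0.18}, {"translation": [-0.1, -0.01, 0], "twist": 0, "hand": 0.18}, {"translation": [-0.1, 0, 0], "twist": 0, "hand": 0.18}, {"translation": [-0.1, 0, 0], "twist": 0, "hand": 0.18}, {"translation": [-0.1, 0, 0], "twist": 0, "hand": 0.18}, {"translation": [-0.1, -0.01, 0], "twist": 0, "hand": 0.18}, {"translation": [-0.09, 0, 0], "twist": 0, "hand": 0.18}]'

```text
time: 10.35
tool_pos: [0.6347, 0.1345, -0.0022]
tool_rot: [-0.0, 0.958, 0.288, -0.0]
contact_force: [-0.0, -0.0, -0.0]
gripper_width: 0.181
grasp_force: 0.2
```

Emit:
apply_moves --targets '[{"translation": [-0.01, 0.01, 0], "twist": 0.83, "hand": 0.18}, {"translation": [0, 0.02, 0], "twist": 0.83, "hand": 0.18}, {"translation": [-0.01, 0.01, 0], "twist": 0.83, "hand": 0.18}, {"translation": [-0.01, 0.02, 0], "twist": 0.83, "hand": 0.18}, {"translation": [-0.01, 0.02, 0], "twist": 0.83, "hand": 0.18}, {"translation": [-0.01, 0.01, 0], "twist": 0.83, "hand": 0.18}, {"translation": [-0.01, 0.02, 0], "twist": 0.83, "hand": 0.18}, {"translation": [-0.02, 0.02, 0], "twist": 0.83, "hand": 0.18}]'

```text
time: 11.15
tool_pos: [0.6309, 0.1205, -0.0023]
tool_rot: [0.0, 0.999, -0.041, -0.0]
contact_force: [0.6, 0.3, 0.4]
gripper_width: 0.176
grasp_force: 0.1
```

```bash
python3 wr.py w6
```

```text
wrist black_piece 0.94 1671 287 320 [-20.8   1.7]
wrist green_piece 0.71 3434 415 164 [-103.3   59.5]
wrist green_piece 0.67 141279 278 155 [-105.9   -1.6]
wrist green_piece 0.47 127 556 257 [-49.7 172.5]
wrist yellow_piece 0.7 4085 298 37 [-156.3    6.5]
wrist yellow_piece 0.23 1701 286 319 [-20.9   1.6]
scene green_piece 0.74 760 254 308 [-117.7  231.7]
scene green_piece 0.53 173 230 277 [-51.2 201.7]
scene green_piece 0.3 12565 320 230 [-98.3  29.5]
scene yellow_piece 0.65 240 359 237 [-157.9    7.5]
11.55 [ 0.6313  0.1209 -0.0022] [-45.2  -0. ]
```

Emit:
apply_moves --targets '[{"translation": [-0.08, 0, 0], "twist": 0, "hand": 0.18}, {"translation": [-0.08, 0, 0], "twist": 0, "hand": 0.18}, {"translation": [-0.07, 0, 0], "twist": 0, "hand": 0.18}, {"translation": [0, 0, 0], "twist": 0, "hand": 0.18}, {"translation": [0.15, 0, 0], "twist": 0, "hand": 0.18}, {"translation": [0, 0, -0.45], "twist": 0, "hand": 0.18}, {"translation": [0, 0, 0], "twist": 0, "hand": 0.04}, {"translation": [0, 0, 0], "twist": 0, "hand": 0.04}]'

```text
time: 12.35
tool_pos: [0.6247, 0.1216, 0.0446]
tool_rot: [-0.0, 0.999, -0.04, 0.002]
contact_force: [0.7, 0.0, -0.2]
gripper_width: 0.038
grasp_force: 0.0
```

```bash
python3 wr.py w7
python3 - <<'E'
from h import *
F=save("scene","s7_full.png");st=state();print(st["tool_pos"],st["gripper_width"])
u,v=map(int,proj("scene",st["tool_pos"]));x,y=u-50,v-60
W=cv2.imread("pics/w7_w.png")
cv2.imwrite("pics/s7.png",np.hstack([cv2.resize(F[y:y+105,x:x+100,::-1],(400,420),interpolation=cv2.INTER_CUBIC),W[:,80:480]]));print(x,y)
tp=np.array(st["tool_pos"]);q=st["tool_rot"];a=2*np.arctan2(q[2],q[1]);X=np.array([np.cos(a),np.sin(a),0]);Y=np.array([np.sin(a),-np.cos(a),0])
for d in(-.01,0,.01,.02):
  P=tp+Y*.016-[0,0,d];print(d,[np.round((proj("scene",P+s*X*.011)-[x,y])*4).tolist() for s in(-1,1)])
E
```

```text
wrist black_piece 0.53 229 286 297 [2.  0.7]
wrist green_piece 0.93 2053 388 139 [-103.2   60. ]
wrist green_piece 0.9 456 529 225 [-48.  184.3]
wrist green_piece 0.72 263 556 143 [-111.5  199.1]
wrist yellow_piece 0.68 2234 297 44 [-156.2    6.6]
scene black_piece 0.72 189 281 203 [1.  0.3]
scene green_piece 0.77 747 253 308 [-116.9  231.3]
scene green_piece 0.69 240 314 241 [-105.2   60.6]
scene green_piece 0.44 146 230 277 [-52.  201.9]
scene yellow_piece 0.74 255 360 236 [-157.9    7.1]
12.75 [0.6227 0.1214 0.042 ] [-36.6   0.1]
[0.62288644 0.12141761 0.04218699] 0.03864005444899216
249 135
-0.01 [[158.0, 231.0], [202.0, 247.0]]
0 [[158.0, 251.0], [202.0, 268.0]]
0.01 [[158.0, 271.0], [201.0, 288.0]]
0.02 [[158.0, 290.0], [200.0, 307.0]]
```

View pics/s7.png

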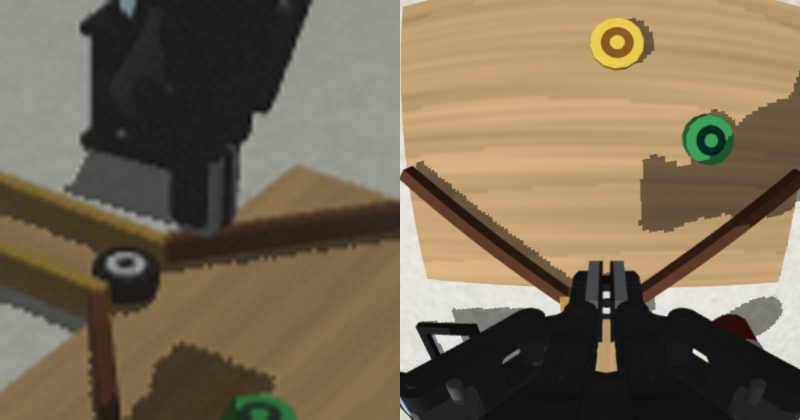

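Left half (scene): black sits in the gate mouth at (125,275), and the tips are about 15 mm above the reported TCP. Right half (wrist): narrow fingers centred between the strips. The tip height hardly changes on closing, so I'll finish with this narrow hand.

Emit:
apply_moves --targets '[{"translation": [0.02, 0, 0.46], "twist": 0, "hand": 0.04}, {"translation": [0, 0, 0], "twist": 0, "hand": 0.04}, {"translation": [-0.08, 0, 0], "twist": 0, "hand": 0.04}, {"translation": [-0.08, 0, 0], "twist": 0, "hand": 0.04}, {"translation": [-0.08, 0, 0], "twist": 0, "hand": 0.04}, {"translation": [-0.07, 0, 0], "twist": 0, "hand": 0.04}, {"translation": [-0.03, 0, 0], "twist": 0, "hand": 0.04}, {"translation": [0, 0, 0], "twist": 0, "hand": 0.04}]'

```text
time: 13.6
tool_pos: [0.5908, 0.1241, -0.003]
tool_rot: [0.0, 0.999, -0.039, -0.0]
contact_force: [-0.1, 0.7, -0.3]
gripper_width: 0.039
grasp_force: 0.0
```

```bash
python3 wr.py w8
```

```text
wrist black_piece 0.96 417 286 326 [22.9  0.9]
scene black_piece 0.49 104 270 198 [26.4 -2. ]
scene green_piece 0.58 762 253 308 [-117.1  231.9]
scene green_piece 0.53 263 313 242 [-104.7   61.6]
scene green_piece 0.46 143 231 277 [-52.3 202. ]
scene yellow_piece 0.73 265 360 237 [-158.6    7.1]
14.0 [ 0.5916  0.124  -0.0032] [-5.4  0. ]
```

Black is in, with its centre at x≈23. Next is green.

Run:
```python
from h import *
G=(-104,61);A=-40
s=back(G,A,46)
w=[(-25,0,0,-.003,1,.04),(-30,0,0,.04,1,.18),(*s,A,.042,8,.18),(*s,A,-.003,1,.18),(*s,A,-.003,1,.18)]
w+=[(*back((-30,0),A,24),A,-.003,12,.18)]
for i in range(1,9): a=A-A*i/8; w.append((*back((-30+1*i,0),a,24),a,-.003,1,.18))
plan(w)
```

```text
0.0 [ 0.2 -0.  -0. ] tw -0.01 h 0.04
0.1 [ 0.05 -0.   -0.43] tw 0.0 h 0.18
0.2 [ 0.14  0.11 -0.  ] tw 0.87 h 0.18
0.3 [ 0.14  0.1  -0.01] tw 0.88 h 0.18
0.4 [0.16 0.09 0.  ] tw 0.87 h 0.18
0.5 [ 0.16  0.08 -0.  ] tw 0.87 h 0.18
0.6 [ 0.16  0.06 -0.  ] tw 0.88 h 0.18
0.7 [ 0.17  0.04 -0.01] tw 0.87 h 0.18
1.0 [0.18 0.03 0.  ] tw 0.87 h 0.18
1.1 [ 0.17  0.02 -0.  ] tw 0.87 h 0.18
1.2 [ 0.   -0.    0.45] tw 0.0 h 0.18
1.3 [ 0. -0. -0.] tw 0.0 h 0.18
1.4 [-0.1  0.  -0. ] tw 0.0 h 0.18
1.5 [-0.1  0.  -0. ] tw 0.0 h 0.18
1.6 [-0.09  0.   -0.  ] tw 0.0 h 0.18
1.7 [-0.1  0.  -0. ] tw 0.0 h 0.18
2.0 [-0.1  0.  -0. ] tw 0.0 h 0.18
2.1 [-0.1  0.  -0. ] tw 0.0 h 0.18
2.2 [-0.1  0.  -0. ] tw 0.0 h 0.18
2.3 [-0.09  0.   -0.  ] tw 0.0 h 0.18
2.4 [-0.1  0.  -0. ] tw 0.0 h 0.18
2.5 [-0.1  0.  -0. ] tw 0.0 h 0.18
2.6 [-0.1  0.  -0. ] tw 0.0 h 0.18
2.7 [-0.09  0.   -0.  ] tw 0.0 h 0.18
3.0 [-0.01 -0.01 -0.  ] tw -0.87 h 0.18
3.1 [-0.01 -0.02 -0.  ] tw -0.87 h 0.18
3.2 [-0.01 -0.01 -0.  ] tw -0.87 h 0.18
3.3 [-0.01 -0.02 -0.  ] tw -0.88 h 0.18
3.4 [-0.01 -0.02 -0.  ] tw -0.87 h 0.18
3.5 [-0.01 -0.02 -0.  ] tw -0.87 h 0.18
3.6 [-0.01 -0.02 -0.  ] tw -0.87 h 0.18
3.7 [-0.02 -0.02 -0.  ] tw -0.88 h 0.18
end [0.6317, 0.1213, -0.0032] -0.0783
```

Emit:
apply_moves --targets '[{"translation": [0.2, 0, 0], "twist": 0, "hand": 0.04}, {"translation": [0.05, 0, -0.43], "twist": 0, "hand": 0.18}, {"translation": [0.14, 0.11, 0], "twist": 0.87, "hand": 0.18}, {"translation": [0.14, 0.1, 0], "twist": 0.87, "hand": 0.18}, {"translation": [0.16, 0.09, 0], "twist": 0.87, "hand": 0.18}, {"translation": [0.16, 0.08, 0], "twist": 0.87, "hand": 0.18}, {"translation": [0.16, 0.06, 0], "twist": 0.87, "hand": 0.18}, {"translation": [0.17, 0.04, 0], "twist": 0.87, "hand": 0.18}]'

```text
time: 14.8
tool_pos: [0.6926, 0.0476, 0.0396]
tool_rot: [0.0, 0.955, -0.298, -0.0]
contact_force: [-1.1, -0.3, -0.7]
gripper_width: 0.181
grasp_force: 0.0
```

Emit:
apply_moves --targets '[{"translation": [0.18, 0.03, 0], "twist": 0.87, "hand": 0.18}, {"translation": [0.17, 0.02, 0], "twist": 0.87, "hand": 0.18}, {"translation": [0, 0, 0], "twist": 0, "hand": 0.18}, {"translation": [0, 0, 0], "twist": 0, "hand": 0.18}]'

```text
time: 15.2
tool_pos: [0.7169, 0.0233, 0.0395]
tool_rot: [-0.0, 0.926, -0.377, -0.0]
contact_force: [-0.8, 0.1, -0.6]
gripper_width: 0.18
grasp_force: 0.0
```

```bash
python3 wr.py w9
python3 - <<'E'
from h import *
G=(-104,61);A=-40;s=back(G,A,46);plan([(*s,A,.042,1,.18),(*s,A,-.003,1,.18)])
E
```

```text
wrist green_piece 0.92 1266 285 307 [-103.2   62.5]
wrist green_piece 0.81 3144 476 139 [-116.   225.5]
wrist green_piece 0.8 614 478 243 [-53.  192.4]
wrist yellow_piece 0.75 1410 174 293 [-158.     9.5]
wrist yellow_piece 0.25 35735 243 255 [-149.4   67.3]
scene black_piece 0.54 159 272 199 [22.6 -2.5]
scene black_piece 0.25 788 191 197 [146.   78.7]
scene green_piece 0.7 744 253 308 [-116.8  231.7]
scene green_piece 0.65 133 230 276 [-51.2 201.6]
scene green_piece 0.61 203 313 243 [-106.8   66.4]
scene yellow_piece 0.73 270 360 236 [-157.9    6.8]
scene yellow_piece 0.47 10024 319 236 [-103.9   44. ]
15.6 [0.7169 0.0236 0.0399] [-138.2   90.2]
0.0 [ 0.01 -0.   -0.02] tw 0.02 h 0.18
0.1 [ 0.   -0.    0.45] tw 0.0 h 0.18
end [0.7177, 0.0229, -0.0031] -0.7765
```

Emit:
apply_moves --targets '[{"translation": [0.01, 0, 0.43], "twist": 0, "hand": 0.18}, {"translation": [0, 0, 0], "twist": 0, "hand": 0.18}, {"translation": [-0.1, 0, 0], "twist": 0, "hand": 0.18}, {"translation": [-0.1, 0, 0], "twist": 0, "hand": 0.18}, {"translation": [-0.1, 0, 0], "twist": 0, "hand": 0.18}, {"translation": [-0.1, 0, 0], "twist": 0, "hand": 0.18}, {"translation": [-0.1, 0, 0], "twist": 0, "hand": 0.18}, {"translation": [0, 0, 0], "twist": 0, "hand": 0.18}]'

```text
time: 16.4
tool_pos: [0.6808, 0.0588, -0.0033]
tool_rot: [0.0, 0.926, -0.377, -0.001]
contact_force: [0.7, 0.0, 0.1]
gripper_width: 0.179
grasp_force: 0.0
```

```bash
python3 wr.py w10;python3 - <<'E'
from h import *
A=-40
w=[(*back((-30,0),A,24),A,-.003,7,.18)]
for i in range(1,9): a=A-A*i/8; w.append((*back((-30+1*i,0),a,24),a,-.003,1,.18))
plan(w)
E
```

```text
wrist green_piece 0.92 4393 521 56 [-115.2  222.5]
wrist green_piece 0.9 901 528 192 [-52.9 188.7]
wrist green_piece 0.89 1747 286 320 [-81.2  44.2]
wrist yellow_piece 0.7 2588 137 257 [-156.5    9. ]
scene black_piece 0.54 67 268 198 [28.2  0.6]
scene green_piece 0.68 728 253 309 [-117.4  232.5]
scene green_piece 0.48 151 230 277 [-51.7 202.5]
scene green_piece 0.45 46 312 231 [-88.1  37.4]
scene yellow_piece 0.57 249 360 237 [-158.7    6.9]
16.8 [ 0.6824  0.0572 -0.0032] [-101.1   59.5]
0.0 [-0.1  0.  -0. ] tw 0.0 h 0.18
0.1 [-0.1  0.  -0. ] tw 0.0 h 0.18
0.2 [-0.09  0.   -0.  ] tw 0.0 h 0.18
0.3 [-0.1  0.  -0. ] tw 0.01 h 0.18
0.4 [-0.1  0.  -0. ] tw -0.0 h 0.18
0.5 [-0.1  0.  -0. ] tw -0.0 h 0.18
0.6 [-0.1  0.  -0. ] tw 0.0 h 0.18
0.7 [-0.01 -0.01 -0.  ] tw -0.87 h 0.18
1.0 [-0.   -0.02 -0.  ] tw -0.87 h 0.18
1.1 [-0.01 -0.01 -0.  ] tw -0.88 h 0.18
1.2 [-0.01 -0.02 -0.  ] tw -0.87 h 0.18
1.3 [-0.01 -0.02 -0.  ] tw -0.87 h 0.18
1.4 [-0.01 -0.02 -0.  ] tw -0.88 h 0.18
1.5 [-0.02 -0.02 -0.  ] tw -0.87 h 0.18
1.6 [-0.01 -0.02 -0.  ] tw -0.87 h 0.18
end [0.6319, 0.1211, -0.0032] -0.0786
```

Emit:
apply_moves --targets '[{"translation": [-0.1, 0, 0], "twist": 0, "hand": 0.18}, {"translation": [-0.1, 0, 0], "twist": 0, "hand": 0.18}, {"translation": [-0.09, 0, 0], "twist": 0, "hand": 0.18}, {"translation": [-0.1, 0, 0], "twist": 0, "hand": 0.18}, {"translation": [-0.1, 0, 0], "twist": 0, "hand": 0.18}, {"translation": [-0.1, 0, 0], "twist": 0, "hand": 0.18}, {"translation": [-0.1, 0, 0], "twist": 0, "hand": 0.18}]'

```text
time: 17.5
tool_pos: [0.6322, 0.1065, -0.0032]
tool_rot: [-0.0, 0.926, -0.378, -0.0]
contact_force: [0.8, -0.5, -0.3]
gripper_width: 0.18
grasp_force: 0.3
```

Emit:
apply_moves --targets '[{"translation": [-0.01, -0.01, 0], "twist": -0.87, "hand": 0.18}, {"translation": [0, -0.02, 0], "twist": -0.87, "hand": 0.18}, {"translation": [-0.01, -0.01, 0], "twist": -0.88, "hand": 0.18}, {"translation": [-0.01, -0.02, 0], "twist": -0.87, "hand": 0.18}, {"translation": [-0.01, -0.02, 0], "twist": -0.87, "hand": 0.18}, {"translation": [-0.01, -0.02, 0], "twist": -0.87, "hand": 0.18}, {"translation": [-0.02, -0.02, 0], "twist": -0.87, "hand": 0.18}, {"translation": [-0.01, -0.02, 0], "twist": -0.87, "hand": 0.18}]'

```text
time: 18.3
tool_pos: [0.631, 0.1219, -0.0033]
tool_rot: [-0.0, 0.999, -0.037, -0.0]
contact_force: [0.2, -0.4, 0.0]
gripper_width: 0.177
grasp_force: 0.1
```

```bash
python3 wr.py w11;python3 - <<'E'
from h import *
plan([(-20,0,0,-.003,4,.18),(-36,0,0,-.003,1,.18)])
E
```

```text
wrist black_piece 0.95 787 286 361 [9.3 0.4]
wrist green_piece 0.84 1718 285 321 [-20.9  -0.4]
wrist green_piece 0.48 78 557 260 [-49.4 171.5]
wrist yellow_piece 0.79 4110 304 36 [-156.3    6.6]
scene black_piece 0.67 105 289 207 [-16.6   1.7]
scene black_piece 0.6 143 272 199 [22. -3.]
scene black_piece 0.18 12583 321 231 [-100.9   31.2]
scene green_piece 0.59 771 253 308 [-116.8  231.6]
scene green_piece 0.48 124 230 277 [-51.7 202.5]
scene yellow_piece 0.63 246 360 236 [-158.     6.7]
18.7 [ 0.6314  0.1214 -0.0033] [-45.2  -0.5]
0.0 [-0.06  0.   -0.  ] tw -0.0 h 0.18
0.1 [-0.07  0.   -0.  ] tw -0.0 h 0.18
0.2 [-0.06  0.   -0.  ] tw -0.0 h 0.18
0.3 [-0.06  0.01 -0.  ] tw -0.0 h 0.18
0.4 [ 0.16 -0.   -0.  ] tw -0.0 h 0.18
end [0.6224, 0.1211, -0.0033] -0.079
```

Perfect alignment. I'll push to the gate mouth, narrow the hand, then finish green.

Emit:
apply_moves --targets '[{"translation": [-0.06, 0, 0], "twist": 0, "hand": 0.18}, {"translation": [-0.07, 0, 0], "twist": 0, "hand": 0.18}, {"translation": [-0.06, 0, 0], "twist": 0, "hand": 0.18}, {"translation": [-0.06, 0.01, 0], "twist": 0, "hand": 0.18}, {"translation": [0, 0, 0], "twist": 0, "hand": 0.18}, {"translation": [0.16, 0, -0.03], "twist": 0, "hand": 0.04}, {"translation": [0, 0, 0], "twist": 0, "hand": 0.04}, {"translation": [0, 0, 0.03], "twist": 0, "hand": 0.04}]'

```text
time: 19.5
tool_pos: [0.6228, 0.1211, -0.0028]
tool_rot: [-0.0, 0.999, -0.039, 0.0]
contact_force: [0.0, 0.1, 0.0]
gripper_width: 0.039
grasp_force: 0.0
```

Emit:
apply_moves --targets '[{"translation": [0, 0, 0], "twist": 0, "hand": 0.04}, {"translation": [-0.08, 0, 0], "twist": 0, "hand": 0.04}, {"translation": [-0.08, 0, 0], "twist": 0, "hand": 0.04}, {"translation": [-0.07, 0, 0], "twist": 0, "hand": 0.04}, {"translation": [-0.07, 0, 0], "twist": 0, "hand": 0.04}, {"translation": [0, 0, 0], "twist": 0, "hand": 0.04}]'

```text
time: 20.1
tool_pos: [0.5912, 0.1236, -0.0034]
tool_rot: [0.0, 0.999, -0.039, -0.0]
contact_force: [0.8, 1.3, 0.3]
gripper_width: 0.043
grasp_force: 0.0
```

```bash
python3 wr.py w12;python3 - <<'E'
from h import *
s=(-156-46,7);A=0
plan([(-25,0,0,-.003,1,.04),(-30,0,0,.042,1,.18),(*s,-2,.042,7,.18),(*s,-2,.042,1,.18),(*s,-2,-.003,1,.18)])
E
```

```text
wrist black_piece 0.84 461 286 360 [48.5  1.5]
wrist green_piece 0.68 392 286 327 [22.8  1.5]
scene green_piece 0.76 707 253 308 [-116.1  231.3]
scene green_piece 0.56 148 230 277 [-51.9 202. ]
scene yellow_piece 0.7 235 359 236 [-157.7    7.3]
20.5 [ 0.5928  0.1234 -0.0031] [-6.6  0.5]
0.0 [ 0.18 -0.   -0.  ] tw 0.0 h 0.04
0.1 [ 0.05 -0.   -0.45] tw 0.0 h 0.18
0.2 [ 0.25  0.01 -0.  ] tw 0.05 h 0.18
0.3 [ 0.24  0.01 -0.  ] tw 0.05 h 0.18
0.4 [ 0.25  0.   -0.  ] tw 0.05 h 0.18
0.5 [ 0.25  0.01 -0.  ] tw 0.05 h 0.18
0.6 [ 0.24  0.   -0.  ] tw 0.05 h 0.18
0.7 [ 0.25  0.01 -0.  ] tw 0.05 h 0.18
1.0 [ 0.24  0.   -0.  ] tw 0.05 h 0.18
1.1 [ 0.  0. -0.] tw 0.0 h 0.18
1.2 [0.   0.   0.45] tw 0.0 h 0.18
end [0.7866, 0.1016, -0.0031] -0.1133
```

Emit:
apply_moves --targets '[{"translation": [0.18, 0, 0], "twist": 0, "hand": 0.04}, {"translation": [0.05, 0, -0.45], "twist": 0, "hand": 0.18}, {"translation": [0.25, 0.01, 0], "twist": 0.05, "hand": 0.18}, {"translation": [0.25, 0.01, 0], "twist": 0.05, "hand": 0.18}, {"translation": [0.25, 0, 0], "twist": 0.05, "hand": 0.18}, {"translation": [0.25, 0.01, 0], "twist": 0.05, "hand": 0.18}, {"translation": [0.24, 0, 0], "twist": 0.05, "hand": 0.18}, {"translation": [0.24, 0.01, 0], "twist": 0.05, "hand": 0.18}]'

```text
time: 21.3
tool_pos: [0.7635, 0.1042, 0.0415]
tool_rot: [-0.0, 0.999, -0.054, -0.0]
contact_force: [0.6, 0.6, 0.1]
gripper_width: 0.182
grasp_force: 0.0
```

Emit:
apply_moves --targets '[{"translation": [0.24, 0, 0], "twist": 0.05, "hand": 0.18}, {"translation": [0, 0, 0], "twist": 0, "hand": 0.18}, {"translation": [0, 0, 0], "twist": 0, "hand": 0.18}]'

```text
time: 21.6
tool_pos: [0.7863, 0.1016, 0.0412]
tool_rot: [-0.0, 0.998, -0.057, -0.0]
contact_force: [-1.4, -0.0, -0.3]
gripper_width: 0.177
grasp_force: 0.0
```

```bash
python3 wr.py w13;python3 - <<'E'
from h import *
A=-3;s=back((-156,7),A,44)
plan([(*s,A,.042,1,.18),(*s,A,-.003,1,.18),(*back((-40,0),A,24),A,-.003,12,.18)])
E
```

```text
wrist black_piece 0.21 26999 279 282 [-174.5    2.5]
wrist green_piece 0.78 1286 529 314 [-119.4  219.9]
wrist green_piece 0.62 72 483 366 [-64.  186.8]
wrist yellow_piece 0.57 1219 286 301 [-159.     6.7]
scene green_piece 0.69 729 253 308 [-116.9  231.7]
scene green_piece 0.56 127 258 193 [54.2 -2.1]
scene green_piece 0.54 153 230 276 [-51.5 201.3]
scene yellow_piece 0.79 258 359 236 [-157.2    7.3]
22.0 [0.786  0.1019 0.042 ] [-200.9    6.8]
0.0 [-0.01  0.03  0.  ] tw 0.18 h 0.18
0.1 [ 0.   -0.    0.45] tw -0.0 h 0.18
0.2 [-0.11 -0.    0.  ] tw -0.0 h 0.18
0.3 [-0.12 -0.    0.  ] tw -0.0 h 0.18
0.4 [-0.11 -0.    0.  ] tw -0.0 h 0.18
0.5 [-0.11 -0.    0.  ] tw -0.0 h 0.18
0.6 [-0.12 -0.01  0.  ] tw -0.0 h 0.18
0.7 [-0.11  0.    0.  ] tw -0.0 h 0.18
1.0 [-0.11  0.    0.  ] tw -0.0 h 0.18
1.1 [-0.12  0.    0.  ] tw -0.0 h 0.18
1.2 [-0.11 -0.    0.  ] tw -0.0 h 0.18
1.3 [-0.11 -0.    0.  ] tw -0.0 h 0.18
1.4 [-0.12 -0.    0.  ] tw -0.0 h 0.18
1.5 [-0.11 -0.    0.  ] tw -0.0 h 0.18
end [0.65, 0.1178, -0.003] -0.1309
```

Emit:
apply_moves --targets '[{"translation": [-0.01, 0.03, 0], "twist": 0.18, "hand": 0.18}, {"translation": [0, 0, 0.45], "twist": 0, "hand": 0.18}, {"translation": [0, 0, 0], "twist": 0, "hand": 0.18}, {"translation": [-0.11, 0, 0], "twist": 0, "hand": 0.18}, {"translation": [-0.11, 0, 0], "twist": 0, "hand": 0.18}, {"translation": [-0.11, 0, 0], "twist": 0, "hand": 0.18}, {"translation": [-0.11, 0, 0], "twist": 0, "hand": 0.18}, {"translation": [-0.11, 0, 0], "twist": 0, "hand": 0.18}]'

```text
time: 22.8
tool_pos: [0.7295, 0.1059, -0.0035]
tool_rot: [0.0, 0.998, -0.066, -0.0]
contact_force: [-0.2, -0.2, -0.4]
gripper_width: 0.176
grasp_force: 0.0
```

Emit:
apply_moves --targets '[{"translation": [-0.11, 0, 0], "twist": 0, "hand": 0.18}, {"translation": [-0.11, 0, 0], "twist": 0, "hand": 0.18}, {"translation": [-0.11, 0, 0], "twist": 0, "hand": 0.18}, {"translation": [-0.11, 0, 0], "twist": 0, "hand": 0.18}, {"translation": [-0.11, 0, 0], "twist": 0, "hand": 0.18}, {"translation": [-0.11, 0, 0], "twist": 0, "hand": 0.18}, {"translation": [-0.12, 0, 0], "twist": 0, "hand": 0.18}, {"translation": [0, 0, 0], "twist": 0, "hand": 0.18}]'

```text
time: 23.6
tool_pos: [0.6513, 0.1166, -0.0036]
tool_rot: [0.0, 0.998, -0.065, -0.001]
contact_force: [0.8, 0.5, -0.2]
gripper_width: 0.18
grasp_force: 0.0
```

```bash
python3 wr.py w14;python3 - <<'E'
from h import *
plan([(-58,0,0,-.003,2,.18),(-20,0,0,-.003,5,.18),(-36,0,0,-.003,1,.18)])
E
```

```text
wrist green_piece 0.84 266 554 272 [-51.7 175.8]
wrist yellow_piece 0.69 1719 285 320 [-42.2   2.1]
scene black_piece 0.41 121 259 193 [52.9 -2.6]
scene black_piece 0.38 693 282 153 [ 110.3 -158.5]
scene green_piece 0.79 744 254 308 [-117.3  231.5]
scene green_piece 0.69 142 297 212 [-38.2   6.9]
scene green_piece 0.67 134 273 199 [21.5 -3.1]
scene yellow_piece 0.64 122 297 212 [-38.5   7.7]
scene yellow_piece 0.5 814 191 197 [146.   78.8]
24.0 [ 0.6536  0.1162 -0.0031] [-67.8   2.9]
0.0 [-0.05 -0.01 -0.  ] tw -0.26 h 0.18
0.1 [-0.05 -0.02 -0.  ] tw -0.27 h 0.18
0.2 [-0.08  0.   -0.  ] tw 0.0 h 0.18
0.3 [-0.07  0.   -0.  ] tw 0.0 h 0.18
0.4 [-0.08  0.   -0.  ] tw 0.0 h 0.18
0.5 [-0.07  0.   -0.  ] tw 0.0 h 0.18
0.6 [-0.08  0.   -0.  ] tw 0.0 h 0.18
0.7 [ 0.16  0.   -0.  ] tw 0.0 h 0.18
end [0.6221, 0.122, -0.0031] -0.0784
```

Emit:
apply_moves --targets '[{"translation": [-0.05, -0.01, 0], "twist": -0.26, "hand": 0.18}, {"translation": [-0.05, -0.02, 0], "twist": -0.27, "hand": 0.18}, {"translation": [-0.08, 0, 0], "twist": 0, "hand": 0.18}, {"translation": [-0.07, 0, 0], "twist": 0, "hand": 0.18}, {"translation": [-0.08, 0, 0], "twist": 0, "hand": 0.18}, {"translation": [-0.07, 0, 0], "twist": 0, "hand": 0.18}, {"translation": [-0.08, 0, 0], "twist": 0, "hand": 0.18}, {"translation": [0, 0, 0], "twist": 0, "hand": 0.18}]'

```text
time: 24.8
tool_pos: [0.6043, 0.1235, -0.0035]
tool_rot: [0.0, 0.999, -0.039, -0.001]
contact_force: [-0.6, -0.2, 0.3]
gripper_width: 0.178
grasp_force: 0.0
```

Emit:
apply_moves --targets '[{"translation": [0.16, 0, -0.03], "twist": 0, "hand": 0.04}, {"translation": [0, 0, 0], "twist": 0, "hand": 0.04}, {"translation": [0, 0, 0.03], "twist": 0, "hand": 0.04}]'

```text
time: 25.1
tool_pos: [0.6223, 0.1221, -0.0027]
tool_rot: [-0.0, 0.999, -0.039, 0.001]
contact_force: [0.6, 0.2, -0.9]
gripper_width: 0.039
grasp_force: 0.0
```

```bash
python3 wr.py w15;python3 - <<'E'
from h import *
plan([(-4,0,0,-.003,5,.04)])
E
```

```text
wrist green_piece 0.6 35 558 248 [-48.2 170.1]
wrist yellow_piece 0.81 686 286 348 [7.9 0.5]
scene green_piece 0.96 765 253 308 [-117.4  232.3]
scene green_piece 0.65 131 266 196 [38.  -3.7]
scene yellow_piece 0.63 182 280 202 [ 4.8 -0.7]
25.5 [ 0.6215  0.1221 -0.0033] [-35.3  -0.5]
0.0 [-0.06  0.   -0.  ] tw 0.0 h 0.04
0.1 [-0.07  0.   -0.  ] tw 0.0 h 0.04
0.2 [-0.06  0.   -0.  ] tw 0.0 h 0.04
0.3 [-0.06  0.   -0.  ] tw 0.0 h 0.04
0.4 [-0.06  0.   -0.  ] tw 0.0 h 0.04
end [0.5906, 0.1246, -0.0033] -0.0781
```

Final push, then retreat clear so the top camera can verify.

Emit:
apply_moves --targets '[{"translation": [-0.06, 0, 0], "twist": 0, "hand": 0.04}, {"translation": [-0.07, 0, 0], "twist": 0, "hand": 0.04}, {"translation": [-0.06, 0, 0], "twist": 0, "hand": 0.04}, {"translation": [-0.06, 0, 0], "twist": 0, "hand": 0.04}, {"translation": [-0.06, 0, 0], "twist": 0, "hand": 0.04}, {"translation": [0, 0, 0], "twist": 0, "hand": 0.04}, {"translation": [0.2, 0, 0], "twist": 0, "hand": 0.04}, {"translation": [0, 0, -0.5], "twist": 0, "hand": 0.04}]'

```text
time: 26.3
tool_pos: [0.6045, 0.122, 0.0364]
tool_rot: [0.001, 0.999, -0.039, -0.01]
contact_force: [-0.3, -0.2, -1.3]
gripper_width: 0.036
grasp_force: 0.0
```

Emit:
apply_moves --targets '[{"translation": [0, 0, -0.5], "twist": 0, "hand": 0.04}, {"translation": [0, 0, -0.5], "twist": 0, "hand": 0.04}, {"translation": [0, 0.45, 0], "twist": 0, "hand": 0.04}, {"translation": [0, 0.45, 0], "twist": 0, "hand": 0.04}, {"translation": [0, 0.45, 0], "twist": 0, "hand": 0.04}, {"translation": [0, 0.45, 0], "twist": 0, "hand": 0.04}, {"translation": [0, 0.45, 0], "twist": 0, "hand": 0.04}, {"translation": [0, 0.45, 0], "twist": 0, "hand": 0.04}]'

```text
time: 27.1
tool_pos: [0.5893, -0.1479, 0.147]
tool_rot: [0.0, 0.999, -0.039, 0.0]
contact_force: [1.1, -0.8, 0.3]
gripper_width: 0.041
grasp_force: 0.0
```

```bash
python3 look.py l9
python3 - <<'E'
from h import *
F=cv2.imread("pics/l9_full.png")
cv2.imwrite("pics/l9b.png",cv2.resize(F[190:350,90:370],None,fx=2.8,fy=2.8,interpolation=cv2.INTER_CUBIC))
E
```

```text
black_piece 0.83 357 22 21 [0.5033 0.1298 0.013 ] [83.2  1.2]
green_piece 0.68 152 15 14 [ 0.6113 -0.0714  0.013 ] [-40.3 193.2]
green_piece 0.64 724 31 31 [ 0.6779 -0.1117  0.013 ] [-109.9  228.2]
green_piece 0.55 385 23 21 [0.5336 0.1287 0.013 ] [52.8 -0.2]
yellow_piece 0.66 386 22 22 [0.5625 0.1261 0.013 ] [23.8  0.2]
27.3 [ 0.5894 -0.147   0.1467] [-0.20449952  0.55554371 -0.78248534] [-24.42715451 270.34158878]
```

View pics/l9b.png

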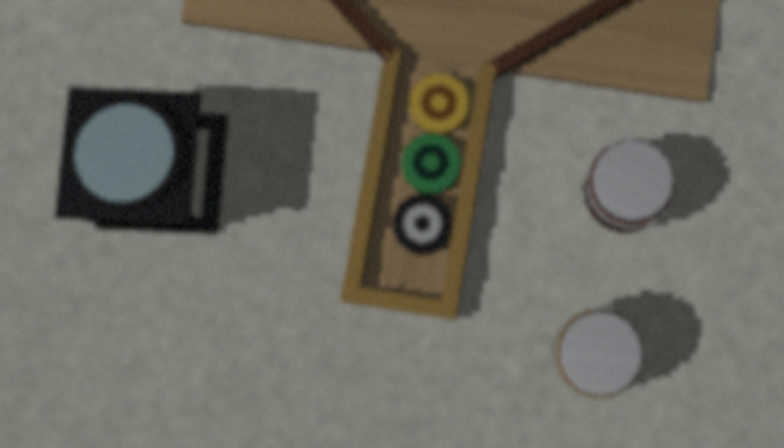

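The crop shows black (422,223), green (431,162) and yellow (439,102) queued in the slot. Yellow's rear edge is about 8 mm past the gate, and the jars and magnifier haven't moved.

```bash
python3 -c "from plant import *; print(job_done())"
```

```text
the job is handed in; nothing more can be done
None
```

The job is handed in at about 27 s: black, green (the middle-sized one) and yellow are queued in that order fully inside the slot, with the jars and magnifier unmoved in the last picture.

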